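# Match the stacked oven dishes to their serving boards

## Task

These four stoneware dishes came in stacked; each belongs on its own wooden serving board, the one whose recess has the dish's shape. Take the stack apart one dish at a time from the top down, and set each dish down gently, upright and flat in the recess of its own board, without dropping any. Leave the glass shaker and the metal goblet where they are.

Things in the scene. Friction and masses are not known exactly. Their poses are not given: they have to be found in the camera images.
- ramekin: Round white stoneware ramekin, top of the stack, open above, fluted outside: 56 mm across (58 over the fine ribs, which are seen only), 42 mm high, 130 g. Upright sides, walls 5 mm. Origin: centre of the underside; z up. Rests on the rim of the square dish.
- square: Square white stoneware dish, second from the top, open above: 62 x 62 mm, 42 mm high, 200 g. Upright sides, walls 6 mm, rounded corners (radius 10). Origin: centre of the underside; x and y square to its sides, z up. Rests on the rim of the oblong dish.
- oblong: Oblong (rectangular) white stoneware dish, third from the top, open above: 66 mm (x) by 98 mm (y), 42 mm high, 300 g, with a small tab handle at each end (y) just below the rim that brings it to 120 mm. Upright sides, walls 6 mm, rounded corners (radius 10). Origin: centre of the underside; z up. Take it across its 66 mm width. Rests on the rim of the oval dish.
- gratin: Oval white stoneware dish, bottom of the stack on the counter, open above: ellipse 70 mm (x) by 120 mm (y), 42 mm high, 380 g, with a round tab handle at each end (y) just below the rim that brings it to 150 mm. Upright sides, walls 6 mm. Origin: centre of the underside; z up. Take it across the middle of its 70 mm width.
- board_round: Dark wooden serving board, loose, 12 mm high in all, with a recess cut into its top: recess floor 8 mm above the board's underside, paler rim 14 mm wide standing 4 mm above that floor. The recess gives the dish about 8 mm of play all round. Origin: centre of the underside; z up. Round recess, for the ramekin: 72 mm across, board 100 mm across.
- board_square: Dark wooden serving board, loose, 12 mm high in all, with a recess cut into its top: recess floor 8 mm above the board's underside, paler rim 14 mm wide standing 4 mm above that floor. The recess gives the dish about 8 mm of play all round. Origin: centre of the underside; z up. Square recess, for the square dish: 78 x 78 mm, board 106 x 106 mm; x and y square to the sides.
- board_oblong: Dark wooden serving board, loose, 12 mm high in all, with a recess cut into its top: recess floor 8 mm above the board's underside, paler rim 14 mm wide standing 4 mm above that floor. The recess gives the dish about 8 mm of play all round. Origin: centre of the underside; z up. Rectangular recess, for the oblong dish: 82 mm (x) by 114 mm (y), board 110 x 142 mm; y is the long direction.
- board_oval: Dark wooden serving board, loose, 12 mm high in all, with a recess cut into its top: recess floor 8 mm above the board's underside, paler rim 14 mm wide standing 4 mm above that floor. The recess gives the dish about 8 mm of play all round. Origin: centre of the underside; z up. Oval recess, for the oval dish: 86 mm (x) by 136 mm (y), board 114 x 164 mm; y is the long direction.
- shaker: Bystander: glass salt shaker with a domed steel cap, 48 mm across the foot, 87 mm high. Origin: centre of the underside. Not to be moved.
- goblet: Bystander: polished metal goblet on a stem, 72 mm across the rim, 85 mm high. Origin: centre of the underside. Not to be moved.
There are look-alikes about, which are no part of the job. What is shaped like the ramekin but black or yellow is not meant. Leave any green look-alike of the square alone.

How it is judged:
By the outcome, as a careful person would: the job done as asked, in the order asked, and still so for the second after the job is handed in, with the robot touching nothing.
It also fails if it takes over 128 s, if anything falls off the work surface, if the arm or the gripper's body presses on something with over 40 N, if the wrist force passes 120 N, or if a joint passes its speed limit or range.

## Robot

A 6-joint arm with a two-finger parallel gripper is mounted at the origin on the work surface. World frame = base frame: x ahead of the robot, y to its left, z up, the work surface at z = 0. Lengths are in mm, angles in rad, forces in N, time in s.
With the tool pointing down it reaches from about 275 to 750 mm from the base axis. Payload 10.2 kg.
Tool frame: the origin (TCP) lies at the very end of the fingers, on their centre line; the grasp point (between the pads) lies 19 mm behind it; z points along the fingers, y is the line along which they close (so a half turn about z gives the same grasp; the last joint's range is limited). The gripper opens to 85 mm and grips with 20 to 120 N. Pads are 22 mm wide; open, the fingers measure 114 mm over their backs; the gripper's body (76 mm by 85 mm) begins 54 mm behind the grasp point. The pads swing forward as they close: fully open they stand 13 mm farther back than shut.
Start: joints at [-1.525, 0.313, 1.498, -0, 1.331, -0.223], TCP at [139.413, -506.157, 231.294] pointing down, gripper open.
Joint ranges: [-2.94, 2.94], [-0.97, 2.17], [0.19, 2.56], [-1.23, 4.37], [0.02, 3.11], [-2.88, 2.88]. Speed limits (rad/s): [2.39, 2.39, 3.01, 3.14, 3.14, 3.14].

## Interface

Orientations are given as a unit quaternion [w, x, y, z].
In Python, from rig import ctrl gives the robot as it stands.
- The arm moves only by the shell command python3 -m inch 'ROWS' [OPENING] [FORCE]. ROWS is text: rows parted by semicolons, each of 6 numbers parted by spaces: the shift along the tool's x, y, z in mm, then the turn, a rotation vector about the tool's x, y, z in units of 6 degrees (1.0 is 6 degrees). A call has exactly 10 rows; each row shifts and turns the commanded pose from where the row before left it, along the tool's axes as they then stand; what a row does not reach is not made up. A row lasts 1/12 s, in which the tool goes at most 41.7 mm and 7.16 degrees, less where a joint would pass 70% of its speed; a pose out of reach is approached as far as the arm can. A call with a gripper value outside its range is refused whole. OPENING is the opening, from 0 (shut) to 1 (fully open), set as the call begins (- or left out, the last holds). The fingers move at their own pace and stop on an object; FORCE is the grip in N (left out, the last holds). Time passes only in rows, so rows that do not move let the fingers close, or fill a call up. It gives the time, the measured TCP pose, the force, the opening and the grip force at its end, in the units of the state.
- ctrl.sense(): the state, without advancing time (a new reading comes with each control period).
- ctrl.capture(name): name is "side" or "top" or "wrist"; returns a dict with "image" (420x560x3 uint8, red, green, blue), "intrinsics" (3x3 intrinsics, pixels), "rvec" (rotation vector, rad) and "tvec" (3), from world to camera coordinates, as OpenCV has them. Camera axes: x right, y down, z forward; pixel columns grow to the right and rows downward; lengths in mm; the calibration is good to about 2 mm. A picture is of the moment at which its call begins. There is no depth.
- ctrl.finish_job(): hands the job in; it is judged then, once.
The state is a dict: "time_s": time; "joints": joint angles; "dq": joint speeds; "tau": joint torques, N m; "eef_pos": TCP position; "ee_rot": TCP orientation; "force": force on the tool from outside, world axes, zero at the start; "wrist_torque": the same for the moment, N m; "grip_width": opening from 0.0 (shut) to 1.0 (fully open); "grip_force": force on a finger pad.
Only numpy, scipy, OpenCV 4.12 (cv2) and the standard library are available. Lean on these libraries where they do the work, as an engineer would, in place of code of your own. Each camera call takes 0.05 s, during which the arm holds its last target. There are 200 camera calls.

## Working session

There is one attempt and no reset: what is moved stays moved. The work goes in short steps, Python scripts to look and compute and a shell command to move; the robot and the scene stay as the last step left them, time stands still between calls to the robot, and variables do not carry over. Pictures are saved under pics/ and viewed, at most 14 in all, crops included, and the job is handed in when it is done.

```bash
ls; mkdir -p pics
cat > h.py <<'E'
import numpy as np,cv2
from rig import ctrl
from scipy.spatial.transform import Rotation as R
def cap(n,f=None):
    c=ctrl.capture(n)
    if f: cv2.imwrite('pics/'+f,c['image'][...,::-1])
    return c
def ray(c,u,v,z):
    K=np.array(c['intrinsics']);Rm=cv2.Rodrigues(np.array(c['rvec'],float))[0];t=np.array(c['tvec'],float).ravel()
    o=-Rm.T@t;d=Rm.T@np.linalg.solve(K,[u,v,1.]);return o+d*(z-o[2])/d[2]
def proj(c,P):
    return cv2.projectPoints(np.array(P,float).reshape(-1,3),np.array(c['rvec'],float),np.array(c['tvec'],float),np.array(c['intrinsics'],float),None)[0].reshape(-1,2)
E
python3 - <<'E'
from h import *
import pickle
for n in('top','side'):
    c=cap(n,n+'1.png');pickle.dump(c,open(n+'1.pkl','wb'))
    Rm=cv2.Rodrigues(np.array(c['rvec'],float))[0];print(n,-Rm.T@np.array(c['tvec']).ravel(),Rm.round(2).tolist(),c['intrinsics'])
s=ctrl.sense();print(s)
E
```

```text
pics
top [ 441.08527082  -88.87764088 1322.45407098] [[-0.02, -1.0, 0.0], [-0.99, 0.02, -0.15], [0.15, -0.01, -0.99]] [[528.68678061   0.         277.55714801]
 [  0.         528.68678061 209.11758063]
 [  0.           0.           1.        ]]
side [  417.61631854 -1045.07227994   680.40927815] [[0.98, -0.2, 0.02], [-0.08, -0.49, -0.87], [0.18, 0.85, -0.5]] [[430.84619479   0.         279.55060594]
 [  0.         430.84619479 212.85371185]
 [  0.           0.           1.        ]]
{'time_s': 0.1, 'joints': array([-1.52541202e+00,  3.13399916e-01,  1.49832212e+00, -5.11575071e-05,
        1.33099897e+00, -2.23397833e-01]), 'dq': array([-0.0014921 , -0.00098163, -0.00241764, -0.00195749, -0.00197406,
        0.00152736]), 'tau': array([ 3.29462557e-03, -4.12895179e+01, -2.60141623e+01, -1.71646288e-04,
        2.94969977e-03,  2.20536336e-06]), 'eef_pos': array([ 139.38439604, -505.93349372,  230.80397827]), 'ee_rot': array([-5.64151058e-04,  9.90982130e-01,  1.33992910e-01,  2.54041326e-05]), 'force': array([ 0.8918553 , -0.45710931, -0.28194559]), 'wrist_torque': array([ 0.03536642, -0.0305923 ,  0.02639905]), 'grip_force': 0.0, 'grip_width': 1.000382075988256}
```

View pics/top1.png

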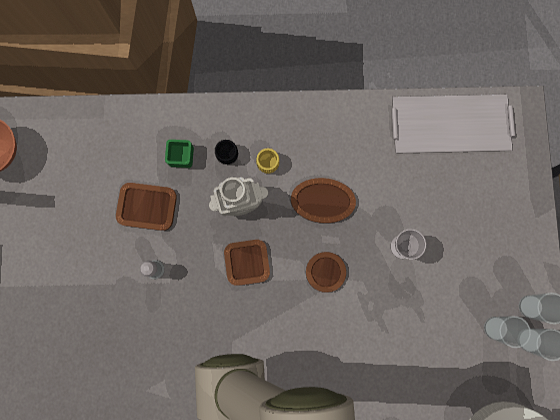

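View pics/side1.png

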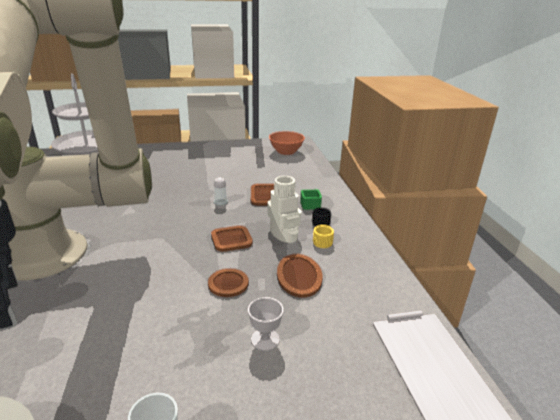

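The top view shows the white stack at (235,197). The boards are oblong (146,207), oval (323,201), square (247,263) and round (326,272). Candidates to confuse with the dishes: black (226,152) and yellow (268,160) ramekins and a green square (178,153). The stack wanted is the white one. The shaker is at (150,268) and the goblet at (408,243).

Run:
```python
from h import *
import pickle
c=pickle.load(open('top1.pkl','rb'));im=c['image']
hsv=cv2.cvtColor(im,cv2.COLOR_RGB2HSV)
m=((hsv[...,1]>100)&((hsv[...,0]<15)|(hsv[...,0]>172))&(hsv[...,2]>30)).astype(np.uint8)
m=cv2.morphologyEx(m,cv2.MORPH_CLOSE,np.ones((5,5)))
for nm,(u,v) in dict(oblong=(146,207),oval=(323,201),square=(247,263),round=(326,272)).items():
    n,l,st,ce=cv2.connectedComponentsWithStats(m)
    k=l[v,u];cs,_=cv2.findContours((l==k).astype(np.uint8),0,2);cn=max(cs,key=cv2.contourArea).reshape(-1,2)
    P=np.array([ray(c,a,b,10)[:2] for a,b in cn],np.float32)
    r=cv2.minAreaRect(P);print(nm,r, np.r_[P.min(0)+P.max(0)]/2)
    if nm=='oval':print(cv2.fitEllipse(P))
for u,v,z in((150,268,80),(408,243,85),(226,152,40),(268,160,40),(178,153,40)):print(ray(c,u,v,z).round())
a=cv2.resize(im[165:230,195:280],None,fx=9,fy=9,interpolation=cv2.INTER_CUBIC)
cv2.imwrite('pics/st.png',a[...,::-1])
```

```text
oblong ((650.9971923828125, 235.01560974121094), (144.20590209960938, 109.18401336669922), 81.54295349121094) [650.05396 235.54575]
oval ((656.2645263671875, -210.49560546875), (161.15603637695312, 112.21917724609375), 88.67938995361328) [ 656.20825 -210.42891]
((656.0330810546875, -210.0087127685547), (111.43549346923828, 162.23316955566406), 173.68521118164062)
square ((504.7876892089844, -15.583488464355469), (106.23792266845703, 105.56389617919922), 6.27703857421875) [505.2187  -15.64068]
round ((477.3723449707031, -210.30938720703125), (96.36416625976562, 95.73233795166016), 88.2159423828125) [ 477.3172  -210.37817]
[493. 206.  80.]
[ 537. -399.   85.]
[778.  30.  40.]
[755. -75.  40.]
[778. 149.  40.]
```

View pics/st.png

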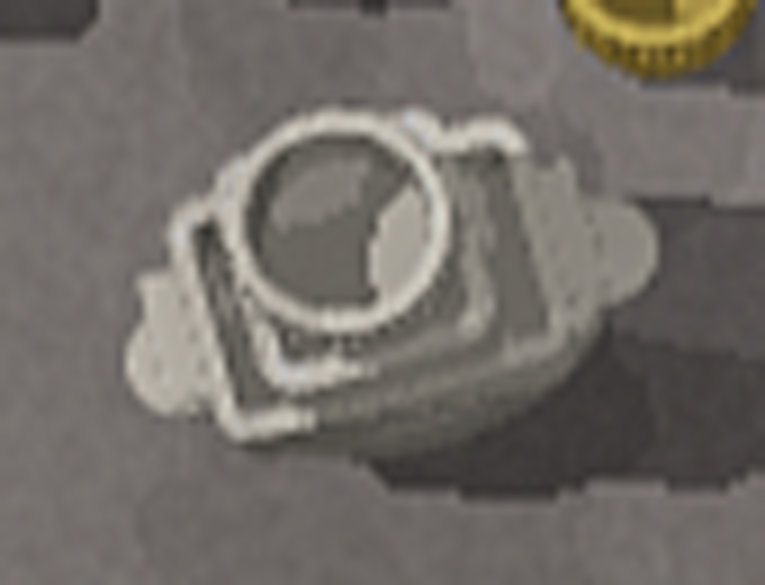

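The crop confirms the choice: the white round ramekin is on top, at full-image (232.9,189.7). Below it are the square, the oblong and the tabbed oval.

```bash
cat >> h.py <<'E'
def plan(x,y,z,yaw,n=None):
    """tool-frame shift and z-turn (units) from the present pose to target, tool down, tool x at yaw deg"""
    s=ctrl.sense();q=s['ee_rot'];T=R.from_quat([q[1],q[2],q[3],q[0]])
    G=R.from_euler('z',yaw,degrees=True)*R.from_euler('x',180,degrees=True)
    d=T.inv().apply(np.array([x,y,z])-s['eef_pos']);rv=(T.inv()*G).as_rotvec(degrees=True)/6
    tx=T.as_matrix()[:,0]
    print('pos',s['eef_pos'].round(1),'yaw',np.degrees(np.arctan2(tx[1],tx[0])).round(2),'w',round(s['grip_width'],3),'t',s['time_s'],'F',s['force'].round(1))
    print('shift',d.round(1),'turn',rv.round(2))
E
python3 - <<'E'
from h import *
import pickle
c=pickle.load(open('top1.pkl','rb'))
f=lambda u,v,z:ray(c,195+u/9,165+v/9,z)[:2]
print('ram',f(341,222,168))
an=lambda a,b:np.degrees(np.arctan2(b[1]-a[1],b[0]-a[0])).round(1)
print('sq edge',an(f(480,320,126),f(285,385,126)))
A,B,C,D=[f(*p,84) for p in((180,215),(515,130),(565,325),(235,435))]
print('obl',np.mean([A,B,C,D],0),an(B,A),an(C,D))
t=f(165,345,38),f(620,255,38);print('grat',np.mean(t,0),an(t[1],t[0]))
plan(585,20,330,106)
E
```

```text
ram [657.87873813   3.29107033]
sq edge 107.4
obl [659.00237785   1.46259412] 103.2 107.4
grat [ 6.60285694e+02 -2.75709833e-01] 100.0
pos [ 139.4 -505.9  230.8] yaw 15.4 w 1.0 t 0.1 F [ 0.9 -0.5 -0.3]
shift [ 569.3 -388.8  -98.6] turn [-1.00e-02 -1.00e-02 -1.51e+01]
```

```bash
python3 -m inch '20 -11 -10 0 0 0;30 -17 -10 0 0 0;31 -18 -10 0 0 0;31 -18 -10 0 0 0;31 -18 -10 0 0 0;31 -18 -10 0 0 0;31 -18 -10 0 0 0;31 -18 -10 0 0 0;31 -18 -5 0 0 0;31 -18 -5 0 0 0' 1 40
python3 -m inch '31 -18 0 0 0 0;31 -18 0 0 0 0;31 -18 0 0 0 0;31 -18 0 0 0 0;31 -18 0 0 0 0;31 -18 0 0 0 0;31 -18 0 0 0 0;31 -18 0 0 0 0;31 -18 0 0 0 0;30 -17 0 0 0 0'
python3 -m inch '0 0 0 0 0 -1.1;0 0 0 0 0 -1.1;0 0 0 0 0 -1.1;0 0 0 0 0 -1.1;0 0 0 0 0 -1.1;0 0 0 0 0 -1.1;0 0 0 0 0 -1.1;0 0 0 0 0 -1.1;0 0 0 0 0 -1.1;0 0 0 0 0 -1.1'
python3 -m inch '0 0 0 0 0 -1.1;0 0 0 0 0 -1.1;0 0 0 0 0 -1.1;0 0 0 0 0 -0.7;0 0 0 0 0 0;0 0 0 0 0 0;0 0 0 0 0 0;0 0 0 0 0 0;0 0 0 0 0 0;0 0 0 0 0 0'
python3 - <<'E'
from h import *
import pickle
c=cap('wrist','w1.png');pickle.dump(c,open('w1.pkl','wb'))
plan(658,3,250,106)
E
```

```text
time_s: 0.93
eef_pos: [382.0, -259.7, 321.7]
ee_rot: [0.0, 0.991, 0.134, 0.0]
force: [-0.0, -1.0, 0.2]
grip_width: 0.998
grip_force: 0.0
time_s: 1.77
eef_pos: [632.3, -4.8, 320.8]
ee_rot: [-0.0, 0.991, 0.134, -0.0]
force: [0.1, -1.1, 0.5]
grip_width: 1.004
grip_force: 0.0
time_s: 2.6
eef_pos: [631.3, -6.5, 320.8]
ee_rot: [-0.0, 0.756, 0.654, -0.0]
force: [-0.0, 0.3, -0.3]
grip_width: 1.001
grip_force: 0.0
time_s: 3.43
eef_pos: [631.4, -6.5, 321.3]
ee_rot: [-0.0, 0.606, 0.795, 0.0]
force: [0.3, 0.4, 0.5]
grip_width: 1.0
grip_force: 0.0
pos [631.4  -6.5 321.3] yaw 105.37 w 0.996 t 3.4833 F [1.  1.2 0.3]
shift [ 2.2 28.2 71.3] turn [-0.  -0.  -0.1]
```

View pics/w1.png

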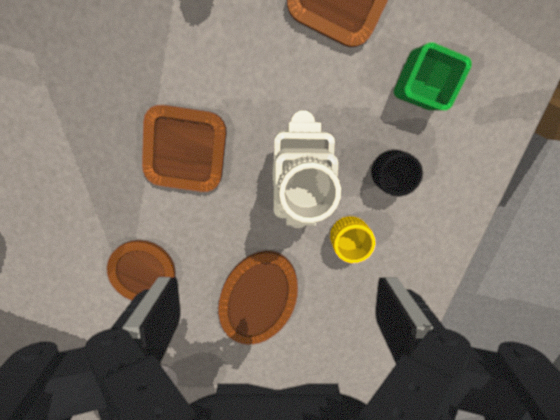

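The wrist view shows the ramekin rim at (310,193), with the square and oblong rims behind it, up to a tab at (303,120). Four boards are visible, the oblong one only in part at the top edge. I'll measure from this.

Run:
```python
from h import *
import pickle
c=pickle.load(open('w1.pkl','rb'));im=c['image']
print('ram',ray(c,310,193,168))
hsv=cv2.cvtColor(im,cv2.COLOR_RGB2HSV)
m=((hsv[...,1]>100)&((hsv[...,0]<15)|(hsv[...,0]>172))&(hsv[...,2]>30)).astype(np.uint8)
m=cv2.morphologyEx(m,cv2.MORPH_CLOSE,np.ones((5,5)))
n,l,st,ce=cv2.connectedComponentsWithStats(m)
for nm,(u,v) in dict(oblong=(340,10),oval=(258,297),square=(185,150),round=(140,270)).items():
    k=l[v,u];cs,_=cv2.findContours((l==k).astype(np.uint8),0,2);cn=max(cs,key=cv2.contourArea).reshape(-1,2)
    P=np.array([ray(c,a,b,12)[:2] for a,b in cn],np.float32)
    print(nm,cv2.minAreaRect(P),cv2.fitEllipse(P) if nm in('oval','round') else '')
a=cv2.resize(im[105:230,260:360],None,fx=4.8,fy=4.8,interpolation=cv2.INTER_CUBIC)
cv2.imwrite('pics/st2.png',a[...,::-1])
```

```text
ram [659.27533182   6.25170686 168.        ]
oblong ((653.4501342773438, 179.44549560546875), (116.47032928466797, 48.50531005859375), 15.381288528442383) 
oval ((656.409912109375, -206.4500732421875), (165.88978576660156, 112.47465515136719), 86.31419372558594) ((655.9813842773438, -206.5963134765625), (111.7542953491211, 164.8487091064453), 174.54971313476562)
square ((505.68402099609375, -14.485836029052734), (106.80567169189453, 106.08240509033203), 7.418760299682617) 
round ((472.3709411621094, -200.15237426757812), (101.96237182617188, 80.2769546508789), 44.860958099365234) ((472.99945068359375, -201.95379638671875), (79.64366149902344, 106.16341400146484), 139.60475158691406)
```

View pics/st2.png

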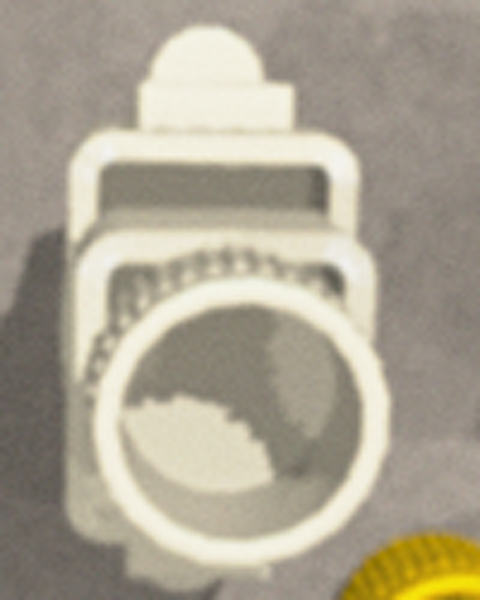

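```bash
python3 -m inch '0.5 4 10 0 0 0;0.5 4 20 0 0 0;0.5 4 20 0 0 0;0.5 4 20 0 0 0;0.5 4 20 0 0 0;0.5 4 20 0 0 0;0.9 5.2 20 0 0 0;0 0 15 0 0 0;0 0 8 0 0 0;0 0 5 0 0 0'
python3 -m inch '0 0 10 0 0 0;0 0 8 0 0 0;0 0 8 0 0 0;0 0 5 0 0 0;0 0 0 0 0 0;0 0 0 0 0 0;0 0 0 0 0 0;0 0 0 0 0 0;0 0 0 0 0 0;0 0 0 0 0 0'
python3 -m inch '0 0 0 0 0 0;0 0 0 0 0 0;0 0 0 0 0 0;0 0 0 0 0 0;0 0 0 0 0 0;0 0 0 0 0 0;0 0 0 0 0 0;0 0 0 0 0 0;0 0 0 0 0 0;0 0 0 0 0 0' 0 40
python3 - <<'E'
from h import *
plan(658.5,5,132,105.4)
c=cap('side');a=cv2.resize(c['image'][110:260,190:370],None,fx=4,fy=4);cv2.imwrite('pics/s2.png',a[...,::-1])
E
```

```text
time_s: 4.32
eef_pos: [658.1, 5.1, 161.6]
ee_rot: [-0.001, 0.606, 0.795, -0.0]
force: [-0.4, -0.6, 0.2]
grip_width: 1.002
grip_force: 0.0
time_s: 5.15
eef_pos: [658.6, 4.9, 132.6]
ee_rot: [0.0, 0.606, 0.795, 0.0]
force: [0.6, 0.4, -0.3]
grip_width: 0.998
grip_force: 0.0
time_s: 5.98
eef_pos: [658.7, 4.9, 132.7]
ee_rot: [0.0, 0.606, 0.795, 0.0]
force: [-0.5, -0.3, 4.8]
grip_width: 0.644
grip_force: 42.8
pos [658.7   4.9 132.7] yaw 105.4 w 0.644 t 5.9833 F [-0.5 -0.3  4.8]
shift [ 0.1 -0.1  0.7] turn [0.01 0.   0.  ]
```

View pics/s2.png

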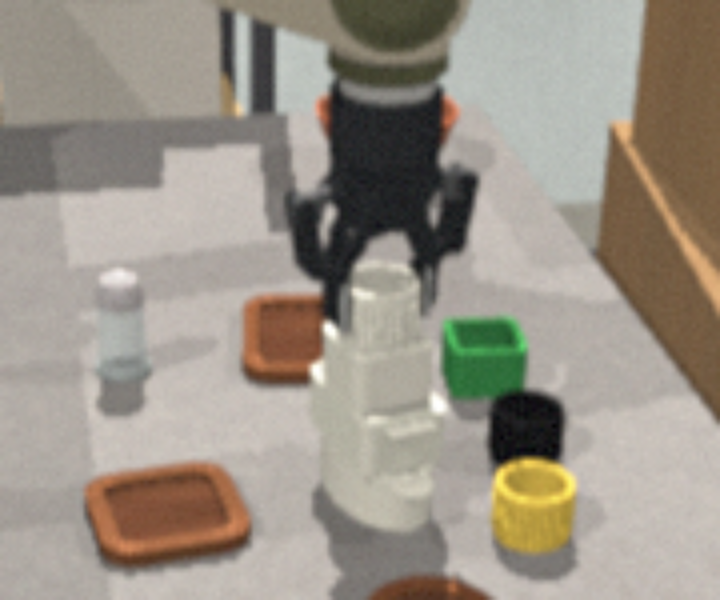

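The ramekin is gripped at a width of 0.644, about 55 mm, and the stack is standing. Lift and carry to the round board.

```bash
python3 -m inch '0 0 -3 0 0 0;0 0 -5 0 0 0;0 0 -8 0 0 0;0 0 -12 0 0 0;0 0 -15 0 0 0;0 0 -15 0 0 0;0 0 -15 0 0 0;0 0 -12 0 0 0;0 0 -7 0 0 0;0 0 -3 0 0 0'
python3 -m inch '-6 -9 0 0 0 0;-12 -18 0 0 0 0;-17 -26 0 0 0 0;-20 -29 0 0 0 0;-20 -29 0 0 0 0;-20 -29 0 0 0 0;-20 -29 0 0 0 0;-18 -27 0 0 0 0;-14 -21 0 0 0 0;-10 -15 0 0 0 0'
python3 -m inch '0 0 10 0 0 0;0 0 18 0 0 0;0 0 20 0 0 0;0 0 20 0 0 0;0 0 20 0 0 0;0 0 20 0 0 0;0 0 18 0 0 0;0 0 10 0 0 0;0 0 6 0 0 0;0 0 0 0 0 0'
python3 - <<'E'
from h import *
plan(477,-208,40,105.4)
c=cap('wrist','w2.png')
E
```

```text
time_s: 6.87
eef_pos: [658.8, 5.0, 229.2]
ee_rot: [0.001, 0.606, 0.795, 0.001]
force: [-0.3, 0.2, -1.2]
grip_width: 0.648
grip_force: 42.5
time_s: 7.7
eef_pos: [474.9, -209.5, 227.2]
ee_rot: [-0.0, 0.607, 0.795, -0.0]
force: [-1.2, 0.7, -1.0]
grip_width: 0.651
grip_force: 42.7
time_s: 8.53
eef_pos: [476.3, -207.5, 84.3]
ee_rot: [-0.001, 0.606, 0.796, 0.0]
force: [0.1, 0.6, -1.2]
grip_width: 0.652
grip_force: 42.7
pos [ 476.3 -207.5   84.3] yaw 105.42 w 0.652 t 8.5333 F [ 0.1  0.6 -1.2]
shift [-0.8  0.5 44.3] turn [-0.01 -0.01  0.  ]
```

View pics/w2.png

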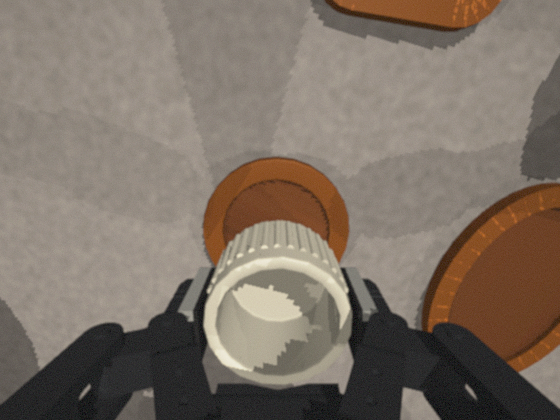

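The wrist view shows the held ramekin, with the board's outer ring at left (204,222), top (276,157) and right (349,222).

```bash
cat >> h.py <<'E'
def woods(c,seed,z=10):
    hsv=cv2.cvtColor(c['image'],cv2.COLOR_RGB2HSV)
    m=((hsv[...,1]>100)&((hsv[...,0]<15)|(hsv[...,0]>172))&(hsv[...,2]>30)).astype(np.uint8)
    m=cv2.morphologyEx(m,cv2.MORPH_CLOSE,np.ones((5,5)))
    l=cv2.connectedComponents(m)[1]
    cn=max(cv2.findContours((l==l[seed[1],seed[0]]).astype(np.uint8),0,2)[0],key=cv2.contourArea).reshape(-1,2)
    return cn,np.array([ray(c,a,b,z)[:2] for a,b in cn])
E
python3 - <<'E'
from h import *
from scipy.optimize import least_squares
c=cap('wrist')
cn,P=woods(c,(276,190))
P=P[cn[:,1]<230]; P=P[np.hypot(*(P-P.mean(0)).T)>0]
# keep outer points only: circle of r=50
r=least_squares(lambda p:np.hypot(*(P-p).T)-50,[477,-208],loss='soft_l1');print(r.x,np.abs(r.fun).mean())
plan(*r.x,17,105.4)
E
```

```text
[ 476.89185244 -210.68193227] 8.101572843581891
pos [ 477.  -208.1   85.9] yaw 105.41 w 0.649 t 8.6333 F [-0.7  0.3 -1.3]
shift [-2.4 -0.8 68.9] turn [0.01 0.01 0.  ]
```

```bash
python3 -m inch '-1.5 0 10 0 0 0;0 0 14 0 0 0;0 0 14 0 0 0;0 0 11 0 0 0;0 0 8 0 0 0;0 0 5 0 0 0;0 0 3 0 0 0;0 0 1.5 0 0 0;0 0 0 0 0 0;0 0 0 0 0 0'
python3 -m inch '0 0 1 0 0 0;0 0 1 0 0 0;0 0 1 0 0 0;0 0 0.5 0 0 0;0 0 0 0 0 0;0 0 0 0 0 0;0 0 0 0 0 0;0 0 0 0 0 0;0 0 0 0 0 0;0 0 0 0 0 0'
```

```text
time_s: 9.47
eef_pos: [477.2, -209.6, 19.2]
ee_rot: [0.0, 0.606, 0.795, -0.0]
force: [-0.2, -0.5, -0.5]
grip_width: 0.65
grip_force: 42.7
time_s: 10.3
eef_pos: [477.0, -209.5, 15.3]
ee_rot: [0.0, 0.606, 0.795, 0.0]
force: [0.4, 0.3, -1.3]
grip_width: 0.65
grip_force: 42.7
```

```bash
python3 -m inch '0 0 0.5 0 0 0;0 0 0 0 0 0;0 0 0 0 0 0;0 0 0.5 0 0 0;0 0 0 0 0 0;0 0 0 0 0 0;0 0 0.4 0 0 0;0 0 0 0 0 0;0 0 0 0 0 0;0 0 0 0 0 0'
```

```text
time_s: 11.13
eef_pos: [477.0, -209.5, 14.7]
ee_rot: [0.0, 0.606, 0.796, -0.0]
force: [-4.2, 1.7, 10.1]
grip_width: 0.647
grip_force: 43.7
```

Contact at the expected height, about 10 N. Release, retreat straight up and return above the stack.

```bash
python3 -m inch '0 0 0 0 0 0;0 0 0 0 0 0;0 0 0 0 0 0;0 0 0 0 0 0;0 0 0 0 0 0;0 0 -2 0 0 0;0 0 -5 0 0 0;0 0 -10 0 0 0;0 0 -15 0 0 0;0 0 -20 0 0 0' 1
python3 -m inch '0 0 -25 0 0 0;0 0 -25 0 0 0;0 0 -30 0 0 0;0 0 -30 0 0 0;0 0 -25 0 0 0;0 0 -25 0 0 0;0 0 -20 0 0 0;0 0 -15 0 0 0;0 0 -5 0 0 0;10 14 0 0 0 0'
python3 -m inch '16 22 0 0 0 0;18 25 0 0 0 0;18 25 0 0 0 0;18 25 0 0 0 0;18 25 0 0 0 0;18 25 0 0 0 0;18 25 0 0 0 0;12 15 0 0 0 0;6 7 0 0 0 0;0 0 0 0 0 0'
python3 - <<'E'
from h import *
import pickle
c=cap('wrist','w3.png');pickle.dump(c,open('w3.pkl','wb'))
plan(658,3,90,106)
E
```

```text
time_s: 11.97
eef_pos: [476.5, -209.2, 66.5]
ee_rot: [-0.001, 0.606, 0.795, -0.0]
force: [-0.1, 0.3, 0.7]
grip_width: 1.001
grip_force: 0.0
time_s: 12.8
eef_pos: [487.2, -197.5, 267.7]
ee_rot: [0.002, 0.607, 0.795, -0.0]
force: [-0.0, -0.3, -0.6]
grip_width: 1.001
grip_force: 0.0
time_s: 13.63
eef_pos: [637.3, -6.4, 265.2]
ee_rot: [-0.001, 0.605, 0.796, -0.0]
force: [0.0, 0.4, 0.0]
grip_width: 0.998
grip_force: 0.0
pos [636.9  -7.6 265.5] yaw 105.45 w 1.0 t 13.6833 F [ 0.4 -0.2  0.3]
shift [  4.6  23.4 175.5] turn [-0.01 -0.   -0.09]
```

View pics/w3.png

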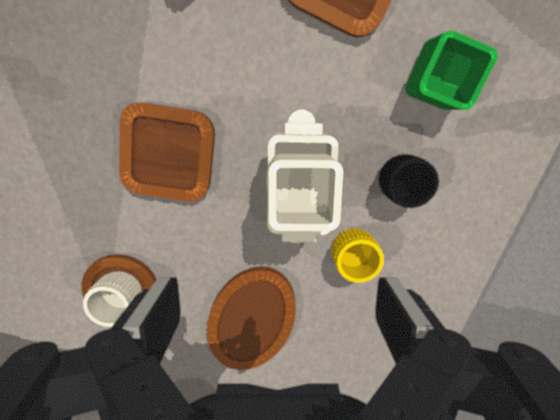

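The square rim spans columns 268–342 and rows 157–235, aligned with the tool. The ramekin is in its board at (110,298).

Run:
```python
from h import *
import pickle
c=pickle.load(open('w3.pkl','rb'))
p=ray(c,305,196,126);print(p)
cn,P=woods(c,(168,152),12);print(cv2.minAreaRect(P.astype(np.float32)))
w=[ray(c,*q,126)[:2].round(1) for q in((268,196),(342,196),(305,157),(305,235))];print(w)
plan(p[0],p[1],90,105.4)
```

```text
[659.42173327   5.82616981 126.        ]
((505.85797119140625, -14.475296020507812), (106.81376647949219, 106.14092254638672), 7.002476215362549)
[array([628.9,  -2.7]), array([689.9,  14.3]), array([649.8,  37.6]), array([669.8, -28.3])]
pos [636.9  -7.6 265.5] yaw 105.45 w 1.0 t 13.6833 F [ 0.4 -0.2  0.3]
shift [  6.9  25.5 175.5] turn [-0.01 -0.    0.01]
```

```bash
python3 -m inch '2 6 10 0 0 0;2 7 20 0 0 0;2 7 20 0 0 0;0.5 5 20 0 0 0;0 0 20 0 0 0;0 0 20 0 0 0;0 0 20 0 0 0;0 0 15 0 0 0;0 0 10 0 0 0;0 0 8 0 0 0'
python3 -m inch '0 0 6 0 0 0;0 0 4 0 0 0;0 0 2 0 0 0;0 0 0 0 0 0;0 0 0 0 0 0;0 0 0 0 0 0;0 0 0 0 0 0;0 0 0 0 0 0;0 0 0 0 0 0;0 0 0 0 0 0'
python3 -m inch '0 0 0 0 0 0;0 0 0 0 0 0;0 0 0 0 0 0;0 0 0 0 0 0;0 0 0 0 0 0;0 0 0 0 0 0;0 0 0 0 0 0;0 0 0 0 0 0;0 0 0 0 0 0;0 0 0 0 0 0' 0 50
```

```text
time_s: 14.52
eef_pos: [659.0, 4.4, 101.7]
ee_rot: [-0.001, 0.606, 0.795, -0.0]
force: [0.5, -0.1, -0.5]
grip_width: 1.002
grip_force: 0.0
time_s: 15.35
eef_pos: [659.5, 5.2, 91.0]
ee_rot: [0.0, 0.606, 0.795, 0.0]
force: [-0.1, 0.1, 0.6]
grip_width: 1.003
grip_force: 0.0
time_s: 16.18
eef_pos: [659.6, 5.2, 91.2]
ee_rot: [0.0, 0.606, 0.795, 0.0]
force: [0.2, 0.5, 4.6]
grip_width: 0.721
grip_force: 55.0
```

```bash
python3 -m inch '0 0 -3 0 0 0;0 0 -5 0 0 0;0 0 -8 0 0 0;0 0 -10 0 0 0;0 0 -12 0 0 0.4;0 0 -12 0 0 0.5;0 0 -12 0 0 0.5;0 0 -5 0 0 0;0 0 -3 0 0 0;0 0 0 0 0 0'
python3 -m inch '0 -6 0 0 0 0;0 -12 0 0 0 0;-0.3 -18 0 0 0 0;-0.5 -22 0 0 0 0;-0.5 -22 0 0 0 0;0 -22 0 0 0 0;0 -20 0 0 0 0;0 -16 0 0 0 0;0 -11 0 0 0 0;0 -6 0 0 0 0'
python3 -m inch '0 0 6 0 0 0;0 0 12 0 0 0;0 0 16 0 0 0;0 0 16 0 0 0;0 0 16 0 0 0;0 0 12 0 0 0;0 0 6 0 0 0;0 0 3 0 0 0;0 0 0 0 0 0;0 0 0 0 0 0'
python3 - <<'E'
from h import *
import pickle
c=cap('wrist','w4.png');pickle.dump(c,open('w4.pkl','wb'))
plan(505.5,-15,17,97)
E
```

```text
time_s: 17.02
eef_pos: [659.6, 5.2, 161.5]
ee_rot: [0.0, 0.662, 0.749, 0.0]
force: [0.9, 1.0, -2.9]
grip_width: 0.718
grip_force: 54.7
time_s: 17.85
eef_pos: [504.0, -14.9, 160.5]
ee_rot: [-0.001, 0.662, 0.749, -0.0]
force: [-0.4, -0.1, -2.0]
grip_width: 0.722
grip_force: 55.1
time_s: 18.68
eef_pos: [506.2, -15.0, 74.2]
ee_rot: [0.0, 0.663, 0.749, 0.0]
force: [-0.2, 1.1, -3.2]
grip_width: 0.712
grip_force: 55.0
pos [506.3 -15.   74.5] yaw 97.01 w 0.72 t 18.7333 F [ 0.3  0.  -2. ]
shift [ 0.1 -0.8 57.5] turn [0.01 0.   0.  ]
```

View pics/w4.png

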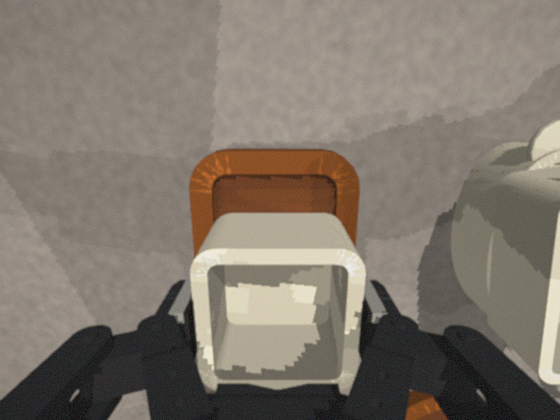

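The square dish lines up with its board: the board spans columns 190–360, the dish 191–365. Lower it.

```bash
python3 -m inch '0 -0.8 8 0 0 0;0 0 14 0 0 0;0 0 12 0 0 0;0 0 9 0 0 0;0 0 6 0 0 0;0 0 4 0 0 0;0 0 2 0 0 0;0 0 1 0 0 0;0 0 1 0 0 0;0 0 0.5 0 0 0'
python3 -m inch '0 0 0.5 0 0 0;0 0 0.5 0 0 0;0 0 0 0 0 0;0 0 0.5 0 0 0;0 0 0 0 0 0;0 0 0.5 0 0 0;0 0 0 0 0 0;0 0 0 0 0 0;0 0 0 0 0 0;0 0 0 0 0 0'
```

```text
time_s: 19.57
eef_pos: [505.2, -15.1, 16.7]
ee_rot: [0.0, 0.663, 0.749, 0.0]
force: [-0.0, -0.6, -2.0]
grip_width: 0.715
grip_force: 55.0
time_s: 20.4
eef_pos: [505.1, -15.1, 15.1]
ee_rot: [0.0, 0.663, 0.749, 0.0]
force: [-3.0, 0.2, 7.7]
grip_width: 0.721
grip_force: 56.3
```

```bash
python3 -m inch '0 0 0 0 0 0;0 0 0 0 0 0;0 0 0 0 0 0;0 0 0 0 0 0;0 0 0 0 0 0;0 0 -2 0 0 0;0 0 -5 0 0 0;0 0 -10 0 0 0;0 0 -18 0 0 0;0 0 -25 0 0 0' 1
python3 -m inch '0 0 -30 0 0 0;0 0 -30 0 0 0;0 0 -30 0 0 0;0 0 -30 0 0 0;-2 15 -25 0 0 0;-2 25 -15 0 0 -0.5;-2 30 -5 0 0 -0.5;0 30 0 0 0 -0.4;0 20 0 0 0 0;0 10 0 0 0 0'
python3 -m inch '0 0 0 0 0 0;0 0 0 0 0 0;0 0 0 0 0 0;0 0 0 0 0 0;0 0 0 0 0 0;0 0 0 0 0 0;0 0 0 0 0 0;0 0 0 0 0 0;0 0 0 0 0 0;0 0 0 0 0 0'
python3 - <<'E'
from h import *
import pickle
c=cap('wrist','w5.png');pickle.dump(c,open('w5.pkl','wb'))
plan(659,4,49,105.4)
E
```

```text
time_s: 21.23
eef_pos: [504.3, -14.9, 74.8]
ee_rot: [-0.001, 0.663, 0.749, -0.001]
force: [-0.5, 0.2, -1.2]
grip_width: 0.999
grip_force: 0.0
time_s: 22.07
eef_pos: [634.7, 4.5, 239.9]
ee_rot: [0.0, 0.606, 0.796, 0.0]
force: [-0.9, 0.5, -1.0]
grip_width: 1.004
grip_force: 0.0
time_s: 22.9
eef_pos: [633.2, 3.8, 239.4]
ee_rot: [-0.0, 0.606, 0.795, 0.0]
force: [0.6, 0.3, 0.5]
grip_width: 1.002
grip_force: 0.0
pos [633.2   3.8 239.4] yaw 105.4 w 1.0 t 22.95 F [-0.  -0.4  0.1]
shift [ -6.7  24.9 190.4] turn [-0. -0.  0.]
```

View pics/w5.png

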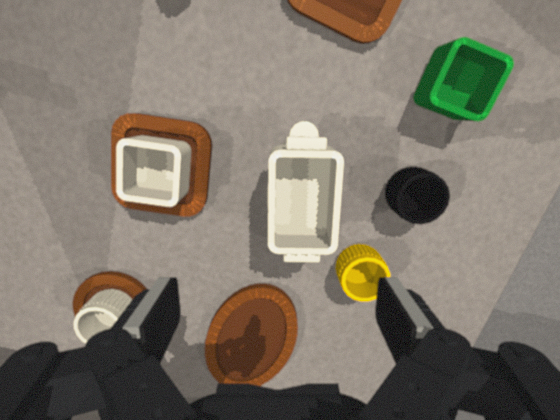

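The oblong rim spans columns 268–344 and rows 149–255. The square dish sits in its recess at (152,172).

Run:
```python
from h import *
import pickle
c=pickle.load(open('w5.pkl','rb'));im=c['image'].astype(int)
hsv=cv2.cvtColor(c['image'],cv2.COLOR_RGB2HSV)
L=[];Rr=[]
for v in range(165,242,3):
    b=np.where((im[v,250:365].min(1)>185))[0]+250;L.append((b.min(),v));Rr.append((b.max(),v))
for E_ in(L,Rr):
    P=np.array([ray(c,u,v,84)[:2] for u,v in E_],np.float32);d=cv2.fitLine(P,cv2.DIST_HUBER,0,.1,.1).ravel()
    print(np.degrees(np.arctan2(d[1],d[0]))%180,d[2:])
p=ray(c,306,202,84);print(p);plan(p[0],p[1],49,105.4)
c2=pickle.load(open('top1.pkl','rb'));cn,P=woods(c2,(146,207),12);print(cv2.minAreaRect(P.astype(np.float32)))
cn,P=woods(c,(345,10),12);P=P[cn[:,1]>3]
print(P[np.argmin(P[:,1])]);r=cv2.minAreaRect(P.astype(np.float32));print(r)
```

```text
104.97694 [626.5704      3.1845362]
104.52267 [689.0517    18.764399]
[660.37549336   7.16389092  84.        ]
pos [633.2   3.8 239.4] yaw 105.4 w 1.0 t 22.95 F [-0.  -0.4  0.1]
shift [ -4.   27.1 190.4] turn [-0. -0.  0.]
((650.67724609375, 234.52200317382812), (143.98617553710938, 109.01766967773438), 81.54293060302734)
[667.43744397 159.99893026]
((655.3364868164062, 171.5107421875), (103.29304504394531, 32.57984924316406), 15.882598876953125)
```

```bash
python3 -m inch '-1 6 10 0 0 0;-1 7 20 0 0 0;-1 7 20 0 0 0;-1 6 20 0 0 0;0 0 25 0 0 0;0 0 25 0 0 0;0 0 25 0 0 0;0 0 15 0 0 0;0 0 10 0 0 0;0 0 8 0 0 0'
python3 -m inch '0 0 6 0 0 0;0 0 4 0 0 0;0 0 2 0 0 0;0 0 0 0 0 0;0 0 0 0 0 0;0 0 0 0 0 0;0 0 0 0 0 0;0 0 0 0 0 0;0 0 0 0 0 0;0 0 0 0 0 0'
python3 -m inch '0 0 0 0 0 0;0 0 0 0 0 0;0 0 0 0 0 0;0 0 0 0 0 0;0 0 0 0 0 0;0 0 0 0 0 0;0 0 0 0 0 0;0 0 0 0 0 0;0 0 0 0 0 0;0 0 0 0 0 0' 0 60
```

```text
time_s: 23.78
eef_pos: [659.2, 6.9, 59.8]
ee_rot: [-0.001, 0.606, 0.795, -0.0]
force: [-0.2, -0.4, 0.3]
grip_width: 1.001
grip_force: 0.0
time_s: 24.62
eef_pos: [659.4, 6.9, 49.5]
ee_rot: [0.0, 0.606, 0.795, 0.0]
force: [-0.4, -0.4, 0.7]
grip_width: 0.999
grip_force: 0.0
time_s: 25.45
eef_pos: [659.6, 6.8, 49.8]
ee_rot: [0.0, 0.606, 0.795, 0.0]
force: [-0.3, -1.0, 5.3]
grip_width: 0.759
grip_force: 67.5
```

```bash
python3 -m inch '0 0 -3 0 0 0;0 0 -5 0 0 0;0 0 -8 0 0 0;0 0 -10 0 0 0;0 0 -12 0 0 0;0 0 -12 0 0 0;0 0 -10 0 0 0.5;0 0 -5 0 0 0.8;0 0 0 0 0 0.8;0 0 0 0 0 0.8'
python3 -m inch '0 0 0 0 0 0.7;0 0 0 0 0 0.4;6 -1 0 0 0 0;12 -2 0 0 0 0;18 -3 0 0 0 0;24 -5 0 0 0 0;28 -5 0 0 0 0;28 -6 0 0 0 0;28 -6 0 0 0 0;25 -5 0 0 0 0'
python3 -m inch '20 -4 0 0 0 0;15 -3 0 0 0 0;10 -2 0 0 0 0;6 0 0 0 0 0;4 0 0 0 0 0;0 0 5 0 0 0;0 0 10 0 0 0;0 0 10 0 0 0;0 0 5 0 0 0;0 0 0 0 0 0'
python3 - <<'E'
from h import *
import pickle
c=cap('wrist','w6.png');pickle.dump(c,open('w6.pkl','wb'))
plan(651,235,17,81.4)
E
```

```text
time_s: 26.28
eef_pos: [659.8, 6.8, 116.2]
ee_rot: [0.001, 0.721, 0.693, 0.001]
force: [-0.3, 0.3, -3.5]
grip_width: 0.761
grip_force: 66.8
time_s: 27.12
eef_pos: [651.4, 181.9, 115.0]
ee_rot: [-0.0, 0.757, 0.653, 0.0]
force: [0.4, 0.3, -3.1]
grip_width: 0.761
grip_force: 66.8
time_s: 27.95
eef_pos: [650.5, 233.8, 82.0]
ee_rot: [-0.001, 0.758, 0.652, -0.002]
force: [0.8, -0.2, -3.6]
grip_width: 0.764
grip_force: 66.9
pos [651.  234.1  83.3] yaw 81.37 w 0.764 t 28.0 F [ 0.5 -0.8 -1.9]
shift [ 0.9 -0.  66.3] turn [-0.02  0.01 -0.01]
```

View pics/w6.png

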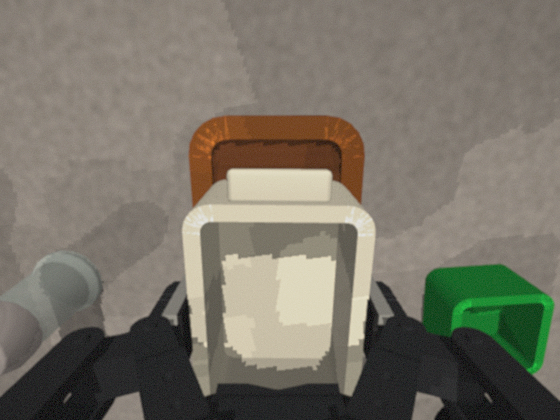

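The oblong is aligned with its board, which spans columns 190–364 with its far edge at row 116. The dish's rim far edge is at row 204. Check the fore-aft position, then lower.

Run:
```python
from h import *
import pickle
c=pickle.load(open('w6.pkl','rb'))
t=np.array([np.cos(np.radians(81.4)),np.sin(np.radians(81.4))]);n=np.array([t[1],-t[0]]);o=np.array([651,234.1])
for p,z,h in(((277,116),12,71),((279,205),83.3-7.6+42,49)):
    q=ray(c,*p,z)[:2]-o;print('centre along tool x',q@t-h,'y',q@n)
for p in((190,170),(364,170)):print((ray(c,*p,12)[:2]-o)@n)
```

```text
centre along tool x 1.8429227639231271 y 0.056455718789619525
centre along tool x -1.8688502158219933 y 1.1535391393773171
-54.877194835565746
54.83401711653365
```

Dish to board, +3 along tool x; sideways is centred.

```bash
python3 -m inch '1.5 0 8 0 0 0;1.5 0 14 0 0 0;0 0 14 0 0 0;0 0 12 0 0 0;0 0 8 0 0 0;0 0 5 0 0 0;0 0 3 0 0 0;0 0 1.5 0 0 0;0 0 0 0 0 0;0 0 0 0 0 0'
python3 -m inch '0 0 0.5 0 0 0;0 0 0.5 0 0 0;0 0 0 0 0 0;0 0 0.5 0 0 0;0 0 0 0 0 0;0 0 0.5 0 0 0;0 0 0 0 0 0;0 0 0 0 0 0;0 0 0 0 0 0;0 0 0 0 0 0'
```

```text
time_s: 28.83
eef_pos: [652.1, 237.6, 19.5]
ee_rot: [0.0, 0.758, 0.652, 0.0]
force: [0.9, -0.6, -2.6]
grip_width: 0.761
grip_force: 66.9
time_s: 29.67
eef_pos: [651.8, 237.6, 16.9]
ee_rot: [-0.0, 0.758, 0.652, 0.0]
force: [0.4, -0.1, -1.5]
grip_width: 0.763
grip_force: 66.9
```

```bash
python3 -m inch '0 0 0.5 0 0 0;0 0 0 0 0 0;0 0 0.5 0 0 0;0 0 0 0 0 0;0 0 0.4 0 0 0;0 0 0 0 0 0;0 0 0.3 0 0 0;0 0 0 0 0 0;0 0 0 0 0 0;0 0 0 0 0 0'
```

```text
time_s: 30.5
eef_pos: [651.8, 237.6, 15.8]
ee_rot: [0.0, 0.758, 0.652, 0.0]
force: [-2.8, -1.8, 5.2]
grip_width: 0.767
grip_force: 67.8
```

```bash
python3 -m inch '0 0 0 0 0 0;0 0 0 0 0 0;0 0 0 0 0 0;0 0 0 0 0 0;0 0 0 0 0 0;0 0 -2 0 0 0;0 0 -5 0 0 0;0 0 -10 0 0 0;0 0 -18 0 0 0;0 0 -25 0 0 0' 1
python3 -m inch '0 0 -28 0 0 0;0 0 -30 0 0 0;0 0 -30 0 0 0;0 0 -25 0 0 0;-10 1 -20 0 0 0;-20 2 -15 0 0 0;-28 2 -5 0 0 0;-30 2 0 0 0 0;-30 2 0 0 0 0;-30 2 0 0 0 0'
python3 -m inch '-30 2 0 0 0 0;-25 2 0 0 0 0;-20 1 0 0 0 0;-14 1 0 0 0 0;0 0 0 0 0 -0.8;0 0 0 0 0 -0.9;0 0 0 0 0 -0.9;0 0 0 0 0 -0.7;0 0 0 0 0 0;0 0 0 0 0 0'
python3 - <<'E'
from h import *
import pickle
c=cap('wrist','w7.png');pickle.dump(c,open('w7.pkl','wb'))
plan(659,4,8,101)
E
```

```text
time_s: 31.33
eef_pos: [651.0, 237.4, 75.1]
ee_rot: [-0.001, 0.758, 0.652, -0.001]
force: [-0.2, -0.3, -0.7]
grip_width: 1.0
grip_force: 0.0
time_s: 32.17
eef_pos: [640.2, 88.3, 229.5]
ee_rot: [0.001, 0.758, 0.652, 0.001]
force: [0.6, -0.1, -0.0]
grip_width: 0.999
grip_force: 0.0
time_s: 33.0
eef_pos: [633.2, 1.0, 228.7]
ee_rot: [0.0, 0.635, 0.772, 0.0]
force: [0.9, -0.2, -0.2]
grip_width: 1.0
grip_force: 0.0
pos [633.2   0.9 228.6] yaw 101.08 w 0.997 t 33.05 F [0.1 0.2 0.5]
shift [ -1.9  25.8 220.6] turn [0.   0.   0.01]
```

View pics/w7.png

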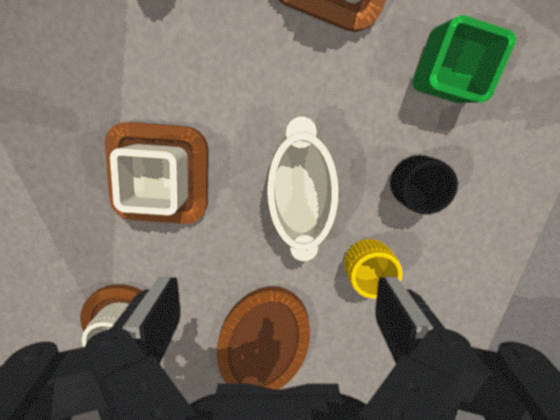

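The oval's rim spans columns 268–339, with its tab tips at (302,117) and (304,262). Fit it, and the oval board at (263,338).

Run:
```python
from h import *
import pickle
c=pickle.load(open('w7.pkl','rb'));im=c['image'].astype(int)
L=[]
for v in range(150,236,3):
    b=np.where((im[v,255:355].min(1)>180))[0]+255;L+=[(b.min(),v),(b.max(),v)]
P=np.array([ray(c,u,v,42)[:2] for u,v in L],np.float32);print('rim',cv2.fitEllipse(P))
a,b=ray(c,302,117,37)[:2],ray(c,304,262,37)[:2];print('tabs',(a+b)/2,np.degrees(np.arctan2(*(a-b)[::-1])),np.hypot(*(a-b)))
cn,Q=woods(c,(263,338),12);Q=Q[(cn[:,1]<378)];print('board',cv2.fitEllipse(Q.astype(np.float32)))
plan(659,5,8,101)
```

```text
rim ((659.8604736328125, 2.0784173011779785), (68.81179809570312, 118.22732543945312), 14.00168514251709)
tabs [6.61013392e+02 6.08859276e-01] 103.17224750786455 150.68962546334672
board ((656.0720825195312, -206.9481201171875), (111.66312408447266, 169.78192138671875), 175.80198669433594)
pos [633.2   0.9 228.6] yaw 101.08 w 0.997 t 33.05 F [0.1 0.2 0.5]
shift [ -0.9  26.  220.6] turn [0.   0.   0.01]
```

```bash
python3 -m inch '-1 6.5 10 0 0 0;-1 7 20 0 0 0;-1 7 25 0 0 0;-1 6 25 0 0 -0.2;0 0 25 0 0 -0.2;0 0 25 0 0 0;0 0 25 0 0 0;0 0 20 0 0 0;0 0 10 0 0 0;0 0 5 0 0 0'
python3 -m inch '0 0 8 0 0 0;0 0 8 0 0 0;0 0 6 0 0 0;0 0 4 0 0 0;0 0 3 0 0 0;0 0 1 0 0 0;0 0 0 0 0 0;0 0 0 0 0 0;0 0 0 0 0 0;0 0 0 0 0 0'
python3 -m inch '0 0 0 0 0 0;0 0 0 0 0 0;0 0 0 0 0 0;0 0 0 0 0 0;0 0 0 0 0 0;0 0 0 0 0 0;0 0 0 0 0 0;0 0 0 0 0 0;0 0 0 0 0 0;0 0 0 0 0 0' 0 60
```

```text
time_s: 33.88
eef_pos: [659.3, 2.1, 36.1]
ee_rot: [-0.001, 0.619, 0.786, -0.001]
force: [0.0, -0.6, -0.2]
grip_width: 0.998
grip_force: 0.0
time_s: 34.72
eef_pos: [660.1, 1.9, 8.5]
ee_rot: [0.0, 0.618, 0.786, 0.0]
force: [-0.7, 0.4, 0.5]
grip_width: 0.999
grip_force: 0.0
time_s: 35.55
eef_pos: [660.1, 1.9, 8.7]
ee_rot: [0.0, 0.618, 0.786, 0.0]
force: [-1.5, 0.5, 5.8]
grip_width: 0.798
grip_force: 70.7
```

```bash
python3 -m inch '0 0 -3 0 0 0;0 0 -5 0 0 0;0 0 -8 0 0 0;0 0 -12 0 0 0;0 0 -14 0 0 0;0 0 -14 0 0 0.3;0 0 -12 0 0 0.6;0 0 -8 0 0 0.7;0 0 -4 0 0 0.7;0 0 0 0 0 0.6'
python3 -m inch '0 0 0 0 0 0.25;-6 0 0 0 0 0;-12 1 0 0 0 0;-18 1 0 0 0 0;-24 2 0 0 0 0;-28 2 0 0 0 0;-28 2 0 0 0 0;-26 2 0 0 0 0;-22 2 0 0 0 0;-18 2 0 0 0 0'
python3 -m inch '-13 1 0 0 0 0;-9 0.5 0 0 0 0;-6 0 0 0 0 0;0 0 0 0 0 0;0 0 5 0 0 0;0 0 5 0 0 0;0 0 0 0 0 0;0 0 0 0 0 0;0 0 0 0 0 0;0 0 0 0 0 0'
python3 - <<'E'
from h import *
import pickle
c=cap('wrist','w8.png');pickle.dump(c,open('w8.pkl','wb'))
plan(656,-208.5,17,84.7)
E
```

```text
time_s: 36.38
eef_pos: [660.5, 1.9, 90.6]
ee_rot: [0.001, 0.731, 0.682, 0.001]
force: [0.4, -0.2, -4.1]
grip_width: 0.797
grip_force: 69.7
time_s: 37.22
eef_pos: [656.5, -183.7, 88.5]
ee_rot: [0.0, 0.739, 0.673, -0.0]
force: [0.5, 0.0, -4.1]
grip_width: 0.797
grip_force: 69.7
time_s: 38.05
eef_pos: [656.1, -208.4, 78.4]
ee_rot: [0.0, 0.739, 0.674, 0.0]
force: [0.1, -0.9, -5.1]
grip_width: 0.801
grip_force: 69.7
pos [ 656.1 -208.5   78.4] yaw 84.72 w 0.8 t 38.1 F [ 1.1 -0.1 -4.2]
shift [-0.  -0.1 61.4] turn [0. 0. 0.]
```

View pics/w8.png

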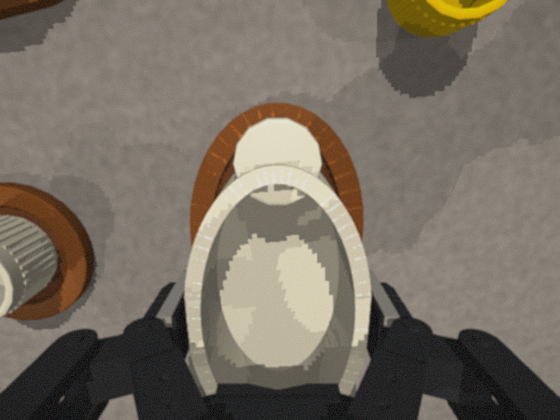

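The oval is centred over its board: the board's far end is at (277,103), the tab tip at (278,118) and the rim end at (278,165).

Run:
```python
from h import *
import pickle
c=pickle.load(open('w8.pkl','rb'))
a=np.radians(84.7);t=np.array([np.cos(a),np.sin(a)]);n=np.array([t[1],-t[0]]);o=np.array([656.1,-208.5])
for p,z,h in(((277,103),11,82),((278,165),111.7,60),((278,118),106,75)):
    q=ray(c,*p,z)[:2]-o;print(q@t-h,q@n)
for p in((190,215),(364,215)):print((ray(c,*p,12)[:2]-o)@n)
```

```text
-1.301430766463028 0.7188419900695928
0.18624907488956666 1.0939866626579997
-0.397371707501037 1.0926907129997758
-55.45849412163374
56.93580808892453
```

```bash
python3 -m inch '-1 0 8 0 0 0;0 0 14 0 0 0;0 0 12 0 0 0;0 0 10 0 0 0;0 0 7 0 0 0;0 0 4 0 0 0;0 0 2.5 0 0 0;0 0 1.5 0 0 0;0 0 0.7 0 0 0;0 0 0 0 0 0'
python3 -m inch '0 0 0.5 0 0 0;0 0 0.5 0 0 0;0 0 0 0 0 0;0 0 0.5 0 0 0;0 0 0 0 0 0;0 0 0.4 0 0 0;0 0 0 0 0 0;0 0 0.3 0 0 0;0 0 0 0 0 0;0 0 0 0 0 0'
```

```text
time_s: 38.93
eef_pos: [656.1, -209.7, 18.8]
ee_rot: [0.0, 0.739, 0.674, 0.0]
force: [0.5, 0.1, -3.6]
grip_width: 0.803
grip_force: 69.7
time_s: 39.77
eef_pos: [655.9, -209.6, 16.8]
ee_rot: [0.0, 0.739, 0.674, 0.0]
force: [-1.7, 0.7, 0.9]
grip_width: 0.803
grip_force: 70.2
```

Just touching. A last 0.5 mm, release, then up and away so the top camera can check.

```bash
python3 -m inch '0 0 0.3 0 0 0;0 0 0 0 0 0;0 0 0.2 0 0 0;0 0 0 0 0 0;0 0 0 0 0 0;0 0 0 0 0 0;0 0 0 0 0 0;0 0 0 0 0 0;0 0 0 0 0 0;0 0 0 0 0 0'
python3 -m inch '0 0 0 0 0 0;0 0 0 0 0 0;0 0 0 0 0 0;0 0 0 0 0 0;0 0 0 0 0 0;0 0 -2 0 0 0;0 0 -5 0 0 0;0 0 -10 0 0 0;0 0 -18 0 0 0;0 0 -25 0 0 0' 1
python3 -m inch '0 0 -28 0 0 0;0 0 -30 0 0 0;0 0 -30 0 0 0;0 0 -25 0 0 0;0 -10 -20 0 0 0;0 -20 -15 0 0 0;0 -28 -5 0 0 0;0 -30 0 0 0 0;0 -30 0 0 0 0;0 -30 0 0 0 0'
python3 -m inch '0 -30 0 0 0 0;0 -30 0 0 0 0;0 -25 0 0 0 0;0 -20 0 0 0 0;0 -10 0 0 0 0;0 0 0 0 0 0;0 0 0 0 0 0;0 0 0 0 0 0;0 0 0 0 0 0;0 0 0 0 0 0'
python3 - <<'E'
from h import *
a=cap('top')['image'][130:300,100:440];b=cap('side')['image'][140:350,180:350]
cv2.imwrite('pics/fin.png',np.vstack([cv2.resize(a,(600,300)),cv2.resize(b[30:],(300,318)).repeat(1,0)[:290,:,:].copy() if 0 else np.hstack([cv2.resize(b[:105],(300,185)).repeat(1,0),cv2.resize(b[60:165],(300,185))])])[...,::-1])
E
```

```text
time_s: 40.6
eef_pos: [655.9, -209.6, 16.8]
ee_rot: [0.0, 0.739, 0.674, 0.0]
force: [-4.8, 1.9, 6.3]
grip_width: 0.799
grip_force: 71.0
time_s: 41.43
eef_pos: [655.2, -209.3, 75.7]
ee_rot: [-0.001, 0.739, 0.674, -0.0]
force: [-0.8, 0.5, -0.1]
grip_width: 0.998
grip_force: 0.0
time_s: 42.27
eef_pos: [507.0, -195.6, 229.9]
ee_rot: [0.001, 0.739, 0.674, 0.0]
force: [0.4, -0.6, 0.2]
grip_width: 1.002
grip_force: 0.0
time_s: 43.1
eef_pos: [394.5, -185.4, 228.6]
ee_rot: [-0.0, 0.739, 0.674, 0.0]
force: [-0.3, -0.8, 0.2]
grip_width: 0.997
grip_force: 0.0
```

View pics/fin.png

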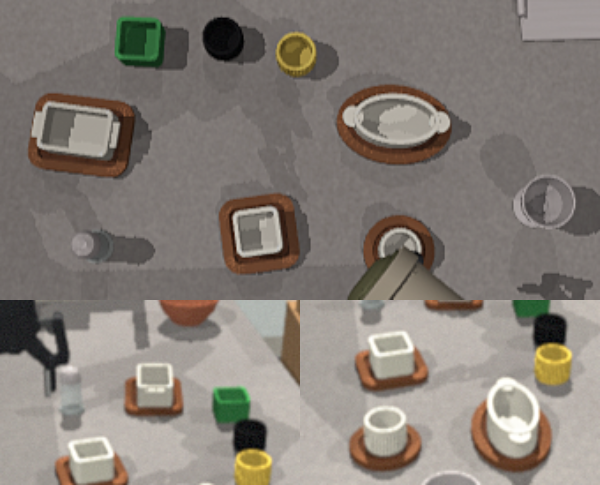

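All four dishes sit flat in their own boards. In the montage the oblong is at (77,130), the oval at (397,120), the square at (257,232) and the ramekin at (400,242). The bystanders and look-alikes are untouched.

```bash
python3 -c "
from rig import ctrl
print(ctrl.finish_job())"
```

```text
the job is handed in; nothing more can be done
None
```

The ramekin, square, oblong and oval dishes were taken off the stack in that order and set in their own boards; the last pictures show all four upright in the recesses, with the shaker, goblet and look-alikes left alone, and I handed the job in at about 43 s.

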